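Sweep the test tiles into the tile bay

TASK

Sweep the three loose test tiles along the table top into the three-sided wooden bay, through its open side, using only the fingertips or the outside of the fingers. Do not pick any tile up: slide them, until all three lie flat on the bay's floor, past its open edge. Leave the blue-lidded jar, the wooden stamp block and the tin cutter standing where they are.

Things in the scene. Friction and masses are not known exactly. Their poses are not given: they have to be found in the camera images.
- bay: fixed bay: light wooden walls 10 mm thick, 22 mm high, on the table round a blue felt liner flush with the table (no step). Inside 180 mm along its x, 100 mm along its y. Origin: centre of the inner floor, table height, z up. Back wall's inner face at y = -50 mm, side walls' at x = -90 and +90 mm; the +y side is open, its edge at y = +50 mm, facing roughly world +y (robot's left)
- test_tile_1: loose fired clay test tile with green glaze, 34 x 34 mm, 7 mm thick (the firm edge is 6 mm high), about 30 g; origin at the centre of its underside, z up, sides along its x and y; yaw within 0.4 rad of square to the world axes at the start
- test_tile_2: loose fired clay test tile with rust-red glaze, 36 x 36 mm, 7 mm thick (the firm edge is 6 mm high), about 30 g; origin at the centre of its underside, z up, sides along its x and y; yaw within 0.4 rad of square to the world axes at the start
- test_tile_3: loose fired clay test tile with pale grey-green glaze, 40 x 40 mm, 7 mm thick (the firm edge is 6 mm high), about 30 g; origin at the centre of its underside, z up, sides along its x and y; yaw within 0.4 rad of square to the world axes at the start
- glaze_jar_blue: bystander: loose glaze jar with a blue screw lid, 45 mm across, 56 mm high, origin at the centre of its underside; stands beyond the tiles, seen from the robot
- stamp_block: bystander: loose carved wooden stamp block with a turned knob, 37 x 42 mm, 46 mm high, origin at the centre of its underside; stands between the robot and the tiles
- round_cutter: bystander: loose fluted tin cutter, a ring 50 mm across, 22 mm high, origin at the centre of its underside; stands between the robot and the bay
- chest_corner (a point): obstacle: top corner, nearest the robot and the tiles, of the fixed wooden tool chest on the left of the table. From here the chest runs 256 mm to world +x and about 195 mm to world +y, and is solid down to the table; keep the arm over it or clear of it. It does not move
There are look-alikes about, which are no part of the job. Leave any pink, turquoise or yellow look-alike of the test_tile_2 alone.

How it is judged:
By the outcome, as a careful person would: the job done as asked, in the order asked, and still so for the second after the job is handed in, with the robot touching nothing.
It also fails if it takes over 72 s, if anything falls off the work surface, if the arm or the gripper's body presses on something with over 40 N, if the wrist force passes 120 N, or if a joint passes its speed limit or range.

ROBOT

A 6-joint arm with a two-finger parallel gripper is mounted at the origin on the work surface; the furniture and walls round the work are solid. World frame = base frame: x ahead of the robot, y to its left, z up, the work surface at z = 0. Lengths are in m, angles in degrees, forces in N, time in s.
With the tool pointing down it reaches from about 0.3 to 0.875 m from the base axis. Payload 6.4 kg.
Tool frame: the origin (TCP) lies midway between the tips of the shut fingers; the grasp point (between the pads) lies 19 mm behind it; z points along the fingers, y is the line along which they close (so a half turn about z gives the same grasp; the last joint's range is limited). The gripper opens to 85 mm and grips with 20 to 120 N. Pads are 22 mm wide; open, the fingers measure 114 mm over their backs; the gripper's body (76 mm by 85 mm) begins 54 mm behind the grasp point. The pads swing forward as they close: fully open they stand 13 mm farther back than shut.
Start: joints at [61.06, 10.359, 92.074, -0, 77.567, -11.82], TCP at [0.169, 0.55, 0.231] pointing down, gripper open.
Joint ranges: [-171.53, 171.53], [-51.25, 118.39], [17.06, 147.69], [-65.23, 245.23], [0, 150.52], [-178.68, 178.68]. Speed limits (degrees/s): [147.25, 147.25, 172.46, 180, 180, 180].

INTERFACE

Orientations are given as [roll, pitch, yaw] about the fixed x, y, z axes, in that order (R = Rz(yaw) Ry(pitch) Rx(roll)).
In Python, from plant import telemetry, cams, job gives the robot as it stands. The module is installed in compiled form; this text tells all that it offers.
- The arm moves only by the shell command python3 -m handwheel 'ROWS' [FORCE]. ROWS is JSON, a list of rows, each a list of 5 numbers: the closure, from -1 (fully open) to 1 (shut), so that 0 is half open, then the shift along the tool's x, y, z in mm, then the turn about the tool's z in degrees. A call has 1 to 12 rows; each row is the pose to reach, as a shift and turn from the pose commanded when the call began, along the tool's axes at that moment; what a row does not reach only later rows make up. A row lasts 1/8 s, in which the tool goes at most 62.5 mm and 10.7 degrees, less where a joint would pass 70% of its speed; a pose out of reach is approached as far as the arm can. A call with a gripper value outside its range is refused whole. The fingers move at their own pace and stop on an object; FORCE is the grip in N (left out, the last holds). Time passes only in rows, so rows that repeat a pose let the fingers close. It gives the time, the measured TCP pose, the force, the opening and the grip force at its end, in the units of the state.
- telemetry.state(): the state, without advancing time (a new reading comes with each control period).
- cams.camera(name): name is "side" or "top"; returns a dict with "frame" (480x640x3 uint8, red, green, blue), "range_z" (480x640 float32, m along the optical axis (not along the pixel's ray), 0 where there is no reading), "fx", "fy", "cx", "cy" (pixels), "distortion" ([k1, k2, p1, p2, k3] as OpenCV has them; the pictures are not rectified), "cam_to_world" (4x4, takes a point from camera to world coordinates). Camera axes: x right, y up, looking along -z (the intrinsics and any distortion apply to the point x, -y, -z); pixel columns grow to the right and rows downward; lengths in m; the calibration is good to about 2 mm. A picture is of the moment at which its call begins.
- job.close_job(): hands the job in; it is judged then, once.
The state is a dict: "time": time; "q": joint angles; "joint_vel": joint speeds; "joint_efforts": joint torques, N m; "ee_pos": TCP position; "orientation": TCP orientation; "wrist_force": force on the tool from outside, world axes, zero at the start; "ft_torque": the same for the moment, N m; "width": opening from 0.0 (shut) to 1.0 (fully open); "gripper_force": force on a finger pad.
Only numpy, scipy, OpenCV 4.12 (cv2) and the standard library are available. Lean on these libraries where they do the work, as an engineer would, in place of code of your own. Each camera call takes 0.05 s, during which the arm holds its last target. There are 200 camera calls.

## Working session

There is one attempt and no reset: what is moved stays moved. The work goes in short steps, Python scripts to look and compute and a shell command to move; the robot and the scene stay as the last step left them, time stands still between calls to the robot, and variables do not carry over. Pictures are saved under pics/ and viewed, at most 10 in all, crops included, and the job is handed in when it is done.

```bash
mkdir -p pics
cat > h.py <<'E'
import numpy as np, cv2
from plant import telemetry, cams, job
def cam(n):
    c=cams.camera(n); c['K']=np.array([[c['fx'],0,c['cx']],[0,c['fy'],c['cy']],[0,0,1.]]); c['D']=np.array(c['distortion'],float); return c
def onplane(c,px,z):
    u=cv2.undistortPoints(np.array(px,float).reshape(-1,1,2),c['K'],c['D']).reshape(-1,2)
    M=np.array(c['cam_to_world']); d=np.c_[u[:,0],-u[:,1],-np.ones(len(u))]@M[:3,:3].T; o=M[:3,3]
    return o+d*((z-o[2])/d[:,2])[:,None]
def save(f,n): cv2.imwrite('pics/'+n,cv2.cvtColor(f,cv2.COLOR_RGB2BGR))
E
python3 - <<'E'
from h import *
for n in('top','side'):
    c=cam(n); save(c['frame'],n+'0.png'); np.save(n+'0.npy',c,allow_pickle=True); print(n,np.round(c['cam_to_world'],3).tolist(),c['fx'],c['D'])
s=telemetry.state(); print(s['time'],s['ee_pos'],s['orientation'],s['width'])
E
```

```text
top [[-0.029, 0.993, -0.111, 0.395], [-1.0, -0.029, 0.003, -0.122], [-0.0, 0.111, 0.994, 1.061], [0.0, 0.0, 0.0, 1.0]] 583.8115432577579 [-0.01188815  0.          0.          0.          0.        ]
side [[-0.998, 0.013, -0.067, 0.427], [-0.065, -0.49, 0.869, 0.901], [-0.021, 0.871, 0.49, 0.674], [0.0, 0.0, 0.0, 1.0]] 610.384853376609 [-0.14496327  0.          0.          0.          0.        ]
0.1 [0.16902333 0.54909148 0.23048296] [-1.79911550e+02 -1.89107141e-02  1.62879106e+02] 1.001619757161496
```

View pics/top0.png

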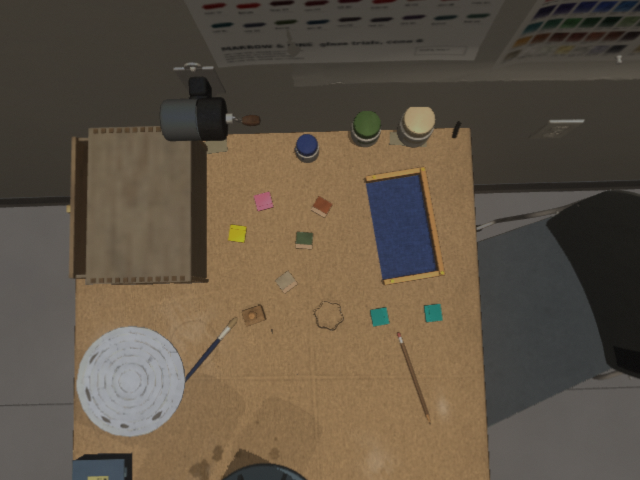

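View pics/side0.png

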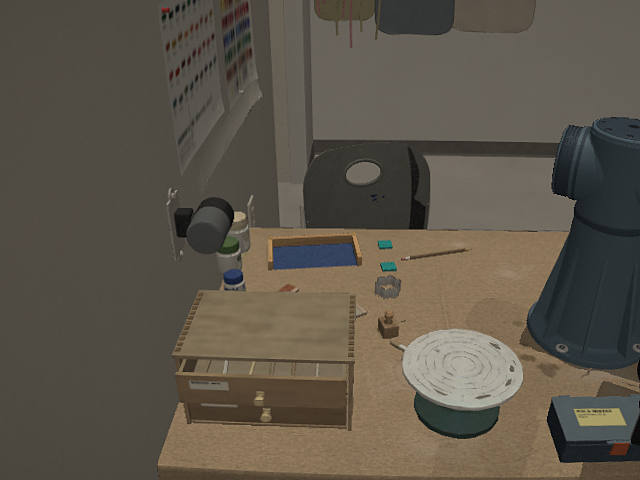

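The top view shows three candidate tiles: green at (304,240), rust at (321,206) and pale grey-green at (287,282). The look-alikes are pink (263,201), yellow (237,233) and turquoise (380,316) and (433,313). The bay is at (403,226), open to the left. The jar is at (307,147), the stamp block at (253,315) and the cutter at (329,315). I choose the three tiles by glaze colour and check them in a crop. The side view shows the arm out of frame, and the chest hides part of the tile area.

Run:
```python
from h import *
c=np.load('top0.npy',allow_pickle=True).item(); f=c['frame']
save(cv2.resize(f[130:340,220:450],None,fx=3.4,fy=2.8,interpolation=cv2.INTER_CUBIC)[:600,:800],'crop.png')
pts={'green':(304,240),'rust':(321,206),'pale':(287,282),'pink':(263,201),'yel':(237,233)}
for k,p in pts.items(): print(k,f[p[1],p[0]],onplane(c,[p],.007)[0].round(3))
print('bay in corners',onplane(c,[(369,181),(424,178),(440,272),(385,281)],.0).round(3).tolist())
print('jar',onplane(c,[(307,142)],.056).round(3),'stamp',onplane(c,[(253,315)],.046).round(3),'cutter',onplane(c,[(329,316)],.022).round(3))
print('chest top corner',onplane(c,[(207,283)],.12).round(3), c['range_z'][278,200], c['range_z'][240,304])
```

```text
green [72 82 57] [ 0.501 -0.083  0.007]
rust [112  66  42] [ 0.563 -0.115  0.007]
pale [141 125  99] [ 0.426 -0.05   0.007]
pink [167  99 114] [ 0.575 -0.009  0.007]
yel [168 154  34] [0.518 0.039 0.007]
bay in corners [[0.608, -0.205, 0.0], [0.611, -0.307, 0.0], [0.436, -0.328, 0.0], [0.423, -0.227, 0.0]]
jar [[ 0.67  -0.094  0.056]] stamp [[0.37  0.007 0.046]] cutter [[ 0.364 -0.124  0.022]]
chest top corner [[0.425 0.071 0.12 ]] 0.9876801 1.060862
```

View pics/crop.png

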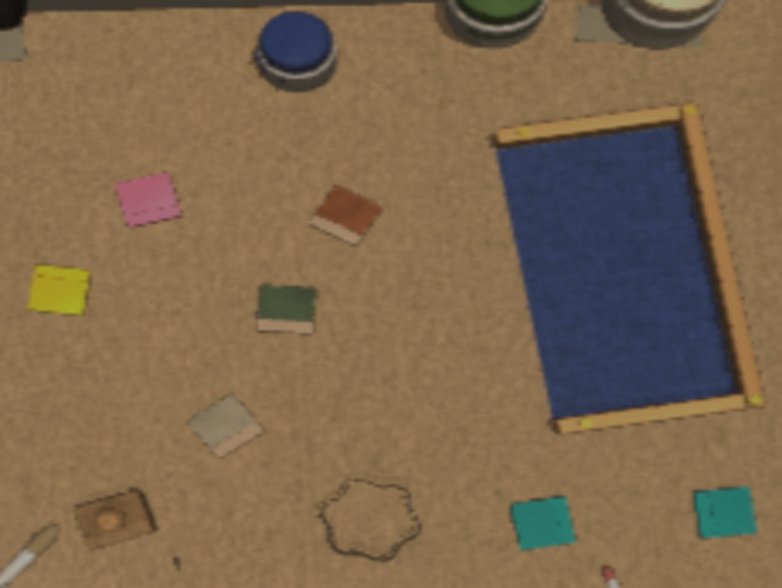

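The crop confirms the three tiles: rust at crop (346,214), green at (287,308) and pale at (225,425). Each has a bare-clay strip, and the look-alikes are plainly pink, yellow and turquoise. I'll turn the hand to bay yaw (about 7°), shut the fingers, and push rust, then green, then pale.

```bash
python3 -m handwheel '[[1,-20,-17,0,5],[1,-45,-40,0,11],[1,-75,-65,0,18],[1,-105,-90,0,25],[1,-135,-115,0,32],[1,-165,-142,0,39],[1,-195,-168,0,46],[1,-225,-194,0,53],[1,-250,-215,0,60],[1,-270,-232,0,64],[1,-277,-239,0,66],[1,-277,-239,0,66]]' 30
cat >> h.py <<'E'
def go(xy,z,yaw):
    "shift in current tool axes (mm) and turn (deg) to reach a world xy, z, yaw with the tool down"
    s=telemetry.state(); p=s['ee_pos']; y=np.radians(s['orientation'][2]); d=np.array([*xy,z])-p
    print('to',np.round(xy,3),'rows: x %.1f y %.1f z %.1f turn %.1f'%(*(1000*np.array([np.cos(y)*d[0]+np.sin(y)*d[1],np.sin(y)*d[0]-np.cos(y)*d[1],-d[2]])),s['orientation'][2]-yaw),s['time'])
E
python3 - <<'E'
from h import *
c=np.load('top0.npy',allow_pickle=True).item()
B=onplane(c,[(366.5,183.6),(420.9,174.6),(437,270),(383.2,279.3)],0)[:,:2]; print(B.round(3).tolist(),B.mean(0))
v=B[0]-B[3]; w=B[1]-B[2]; print([np.degrees(np.arctan2(a[1],a[0])) for a in(v,w)])
go((.5575,-.07),.1,97)
E
```

```text
time: 1.6
ee_pos: [0.3635, 0.2395, 0.2311]
orientation: [-180.0, -0.0, 96.8]
wrist_force: [-0.1, 0.8, -0.6]
width: -0.001
gripper_force: 0.0
[[0.603, -0.2], [0.617, -0.301], [0.44, -0.323], [0.426, -0.224]] [ 0.52179008 -0.26208215]
[np.float64(7.684807654254175), np.float64(6.776429359070103)]
to [ 0.558 -0.07 ] rows: x -330.4 y 155.7 z 131.1 turn -0.2 1.6
```

```bash
python3 -m handwheel '[[1,-15,7,0,0],[1,-50,23,0,0],[1,-90,42,0,0],[1,-130,61,0,0],[1,-170,80,0,0],[1,-210,99,0,0],[1,-250,118,10,0],[1,-285,134,40,0],[1,-310,146,75,0],[1,-325,153,110,0],[1,-330,156,130,0],[1,-330,156,130,0]]'
python3 - <<'E'
from h import *
go((.5575,-.07),.003,97)
c=cam('top'); save(c['frame'][120:350,180:460].repeat(2,0).repeat(2,1),'a.png')
E
```

```text
time: 3.1
ee_pos: [0.5569, -0.0681, 0.0997]
orientation: [-179.8, -0.1, 96.9]
wrist_force: [-0.1, 0.1, -0.2]
width: -0.005
gripper_force: 0.0
to [ 0.558 -0.07 ] rows: x -2.0 y 0.3 z 96.7 turn -0.1 3.1
```

```bash
python3 -m handwheel '[[1,0,0,30,0],[1,0,0,60,0],[1,0,0,82,0],[1,0,0,92,0],[1,0,0,96,0],[1,0,0,97,0],[1,0,0,97,0]]' && python3 -m handwheel '[[1,-4,0,0,0],[1,-12,0,0,0],[1,-21,0,0,0],[1,-30,0,0,0],[1,-40,0,0,0],[1,-51,0,0,0],[1,-62,0,0,0],[1,-73,0,0,0],[1,-82,0,0,0],[1,-88,0,0,0],[1,-90,0,0,0],[1,-90,0,0,0]]'
python3 - <<'E'
from h import *
c=cam('top'); save(c['frame'][120:350,180:460].repeat(2,0).repeat(2,1),'b.png')
E
```

```text
time: 4.03
ee_pos: [0.5587, -0.0695, 0.0052]
orientation: [179.9, 0.0, 96.9]
wrist_force: [-0.2, 0.8, 0.6]
width: -0.003
gripper_force: 0.0
time: 5.52
ee_pos: [0.5688, -0.1586, 0.0042]
orientation: [-180.0, -0.0, 96.9]
wrist_force: [-0.1, 0.4, 0.2]
width: -0.003
gripper_force: 0.0
```

View pics/b.png

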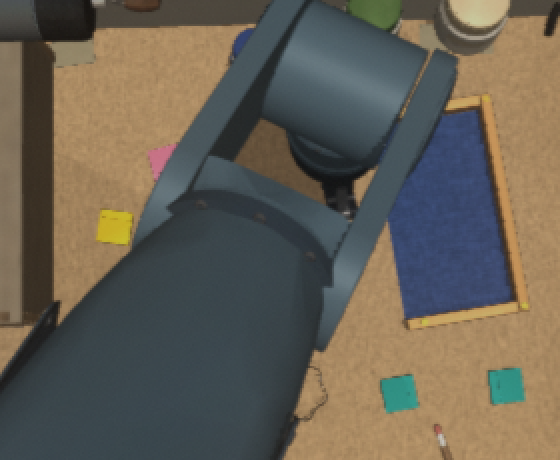

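The arm hides the tile from above in picture b; the bay and the look-alikes are unmoved. I'll check rust from the side by colour.

```bash
cat >> h.py <<'E'
def blob(c,lo,hi,z=.007,amin=15):
    m=cv2.inRange(cv2.cvtColor(c['frame'],cv2.COLOR_RGB2HSV),lo,hi)
    n,l,s,ce=cv2.connectedComponentsWithStats(m)
    return [(int(s[i,4]),ce[i].round(0).tolist(),onplane(c,[ce[i]],z)[0,:2].round(3).tolist()) for i in range(1,n) if s[i,4]>=amin]
E
python3 - <<'E'
from h import *
c=np.load('side0.npy',allow_pickle=True).item(); print(blob(c,(3,140,60),(11,255,200)))
c=cam('side'); print(blob(c,(3,140,60),(11,255,200))); save(cv2.resize(c['frame'][210:340,220:420],None,fx=4,fy=4),'c.png')
E
```

```text
[(54, [287.0, 288.0], [0.565, -0.118]), (196, [619.0, 449.0], [0.042, 0.294])]
[(33, [277.0, 272.0], [0.592, -0.177]), (197, [619.0, 449.0], [0.042, 0.294])]
```

View pics/c.png

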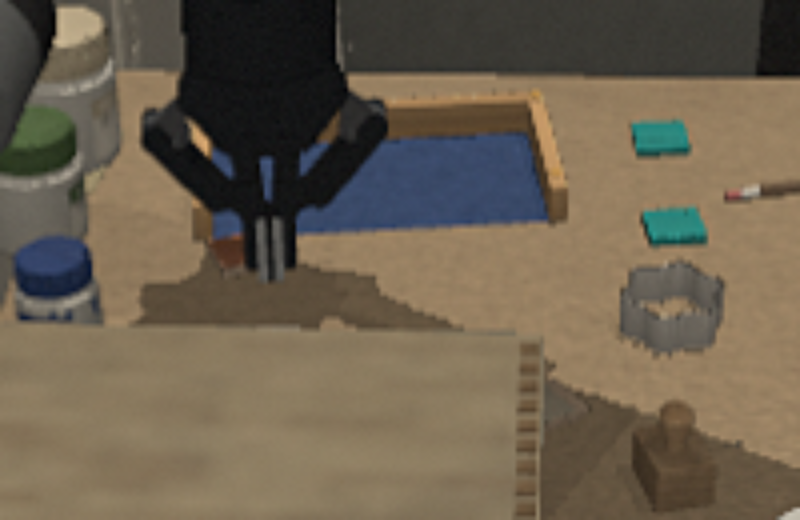

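Picture c shows rust at crop (230,250), peeking out on the +x side of the fingers and close to the bay's side-wall end at (203,225). It has slipped about 14 mm off centre, so I'll back off and look.

```bash
python3 -m handwheel '[[1,4,0,0,0],[1,15,0,-15,0],[1,30,0,-40,0],[1,55,0,-70,0],[1,85,0,-90,0],[1,115,0,-97,0],[1,140,0,-97,0],[1,155,0,-97,0],[1,160,0,-97,0]]'
python3 - <<'E'
from h import *
c=cam('top'); print(blob(c,(3,130,50),(11,255,200))); save(cv2.resize(c['frame'][150:310,240:440],None,fx=4,fy=3.75,interpolation=cv2.INTER_CUBIC),'d.png')
E
```

```text
time: 6.75
ee_pos: [0.5495, 0.0011, 0.1017]
orientation: [180.0, 0.0, 97.0]
wrist_force: [-0.6, -0.4, -0.7]
width: 0.003
gripper_force: 0.0
[(31, [594.0, 35.0], [0.875, -0.642]), (172, [355.0, 190.0], [0.59, -0.178])]
```

View pics/d.png

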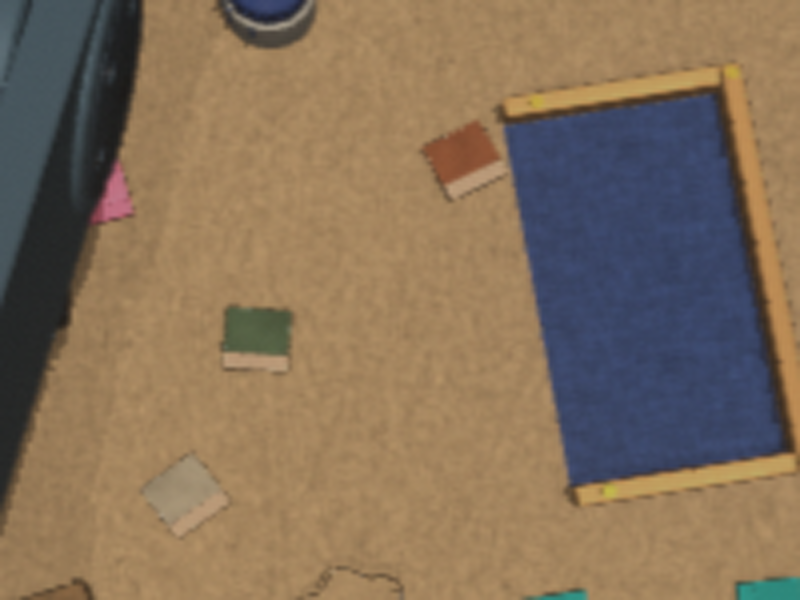

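Picture d shows rust at crop (465,160), about (0.585,-0.180), turned counter-clockwise and 15 mm off toward the wall end. The other tiles and the jar are unmoved. I'll nudge it toward -x with the outer finger side, then push with the fingers slightly apart for a wider face.

Run:
```python
from h import *
go((.6215,-.158),.060,121)
print(telemetry.state()['q'])
```

```text
to [ 0.622 -0.158] rows: x -166.6 y 52.2 z 41.5 turn -24.1 6.8
[-1.22716019e+01  1.59564649e+01  1.01662194e+02  3.78858802e-03
  6.23734208e+01 -1.92079128e+01]
```

```bash
python3 -m handwheel '[[1,-10,3,0,-4],[1,-35,11,0,-9],[1,-65,20,0,-14],[1,-95,30,0,-19],[1,-125,39,0,-24],[1,-150,47,0,-24],[1,-163,51,0,-24],[1,-167,52,20,-24],[1,-167,52,55,-24],[1,-167,52,80,-24],[1,-167,52,95,-24],[1,-167,52,98,-24]]' && python3 -m handwheel '[[1,0,0,1,0],[1,0,-4,1,0],[1,0,-10,1,0],[1,0,-16,1,0],[1,0,-23,1,0],[1,0,-30,1,0],[1,0,-36,1,0],[1,0,-41,1,0],[1,0,-44,1,0],[1,0,-44,1,0]]' && python3 -m handwheel '[[1,0,4,0,0],[1,5,12,-10,0],[1,10,12,-40,0],[1,30,12,-70,0],[1,60,-5,-97,8],[1,90,-10,-97,16],[1,120,-15,-97,24],[1,150,-20,-97,24],[1,165,-25,-97,24],[1,165,-25,-97,24]]'
python3 - <<'E'
from h import *
c=cam('top'); print(blob(c,(3,130,50),(11,255,200))); save(cv2.resize(c['frame'][150:310,240:440],None,fx=4,fy=3.75,interpolation=cv2.INTER_CUBIC),'e.png')
E
```

```text
time: 8.3
ee_pos: [0.6201, -0.1584, 0.0015]
orientation: [-179.9, -0.1, 120.9]
wrist_force: [0.2, -0.0, -0.1]
width: 0.002
gripper_force: 0.0
time: 9.55
ee_pos: [0.5833, -0.1821, 0.0022]
orientation: [-180.0, -0.0, 120.9]
wrist_force: [0.1, 0.6, -0.4]
width: 0.001
gripper_force: 0.0
time: 10.8
ee_pos: [0.4773, -0.0527, 0.0997]
orientation: [180.0, 0.0, 97.0]
wrist_force: [0.2, -0.9, 1.0]
width: 0.005
gripper_force: 0.0
[(22, [594.0, 35.0], [0.876, -0.641]), (170, [363.0, 202.0], [0.567, -0.192])]
```

View pics/e.png

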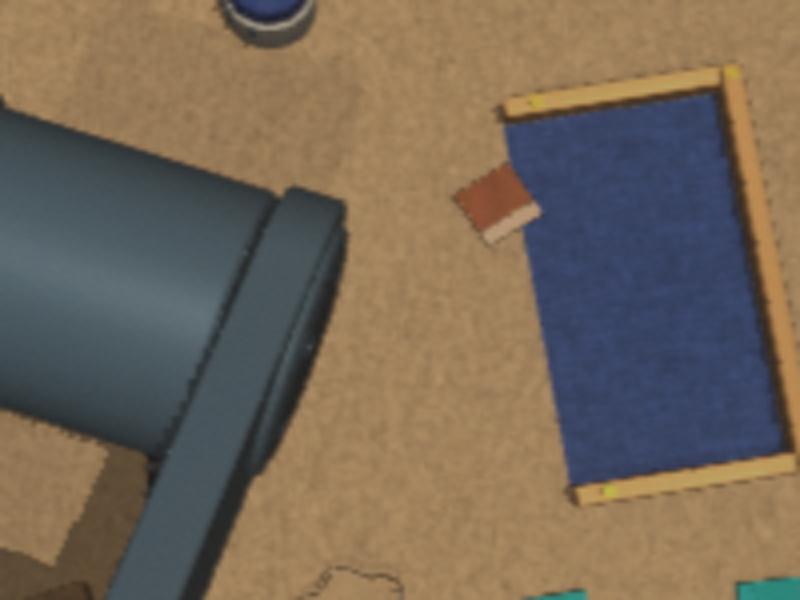

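Picture e shows rust at crop (498,203), about (0.563,-0.195), now clear of the wall end at (505,110).

```bash
python3 - <<'E'
from h import *
go((.552,-.149),.060,97)
E
python3 -m handwheel '[[0.6,-30,30,0,0],[0.6,-60,45,0,0],[0.6,-80,58,10,0],[0.6,-86,62,40,0],[0.6,-86,62,70,0],[0.6,-86,62,88,0],[0.6,-86,62,94,0],[0.6,-86,62,95,0],[0.6,-86,62,95,0]]'
```

```text
to [ 0.552 -0.149] rows: x -103.8 y 61.8 z 39.9 turn -0.1 10.85
time: 11.98
ee_pos: [0.5501, -0.1315, 0.0053]
orientation: [179.9, 0.1, 96.9]
wrist_force: [-0.8, -0.2, 0.6]
width: 0.2
gripper_force: 0.0
```

```bash
for i in 1 2 3; do python3 -m handwheel '[[0.6,0,0,0.7,0],[0.6,0,0,1.5,0]]' | grep -E 'ee_pos|wrist'; done
```

```text
ee_pos: [0.5496, -0.1313, 0.0034]
wrist_force: [0.3, -0.2, 0.7]
ee_pos: [0.5492, -0.1312, 0.0013]
wrist_force: [0.3, -1.1, -0.0]
ee_pos: [0.5492, -0.1312, 0.0002]
wrist_force: [-4.4, 1.7, 11.6]
```

```bash
python3 -m handwheel '[[0.6,0,0,-2.5,0],[0.6,-6,0,-2.5,0],[0.6,-15,0,-2.5,0],[0.6,-25,0,-2.5,0],[0.6,-36,0,-2.5,0],[0.6,-48,0,-2.5,0],[0.6,-60,0,-2.5,0],[0.6,-72,0,-2.5,0],[0.6,-84,0,-2.5,0],[0.6,-95,0,-2.5,0],[0.6,-102,0,-2.5,0],[0.6,-105,0,-2.5,0]]' && python3 -m handwheel '[[0.6,0,0,0,0],[0.6,6,0,0,0],[0.6,15,0,-20,0],[0.6,40,0,-55,0],[0.6,75,0,-85,0],[0.6,110,0,-97,0],[0.6,150,-20,-97,0],[0.6,190,-40,-97,0],[0.6,220,-60,-97,0],[0.6,235,-75,-97,0],[0.6,240,-80,-97,0]]'
python3 - <<'E'
from h import *
c=cam('top'); print(blob(c,(3,130,50),(11,255,200))); save(cv2.resize(c['frame'][150:310,240:440],None,fx=4,fy=3.75,interpolation=cv2.INTER_CUBIC),'f.png')
E
```

```text
time: 14.22
ee_pos: [0.5618, -0.2359, 0.0023]
orientation: [180.0, -0.0, 96.9]
wrist_force: [0.5, 0.2, -0.3]
width: 0.201
gripper_force: 0.1
time: 15.6
ee_pos: [0.4525, -0.0054, 0.0992]
orientation: [-180.0, -0.0, 97.0]
wrist_force: [-0.7, 0.2, -0.3]
width: 0.197
gripper_force: 0.0
[(167, [401.0, 200.0], [0.57, -0.261])]
```

View pics/f.png

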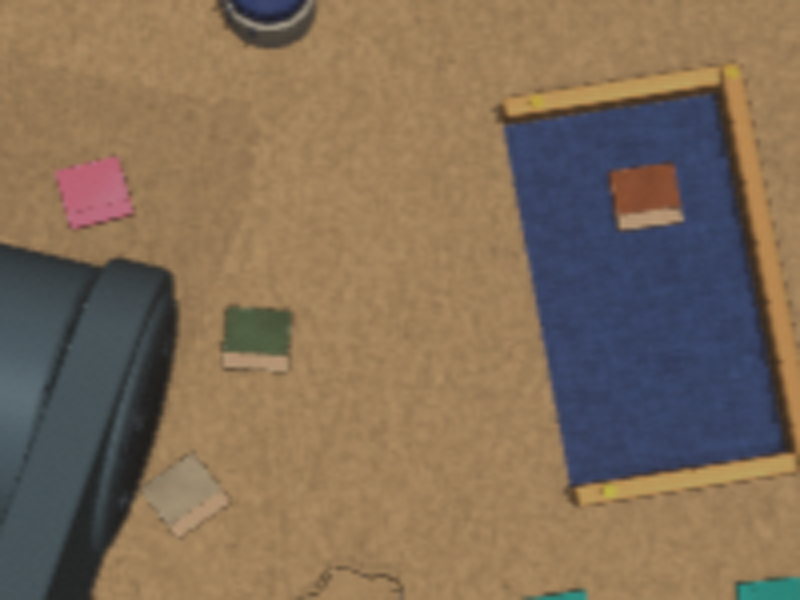

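Picture f shows rust flat in the bay at crop (647,197). Green at (257,338) and pale at (186,494) are unmoved. Green is next.

Run:
```python
from h import *
c=cam('top'); print(blob(c,(35,60,30),(80,255,110)))
go((.499,-.041),.0025,93)
```

```text
[(86, [629.0, 20.0], [0.904, -0.712]), (67, [552.0, 23.0], [0.902, -0.564]), (138, [571.0, 22.0], [0.902, -0.599]), (40, [587.0, 22.0], [0.901, -0.63]), (596, [367.0, 124.0], [0.715, -0.204]), (164, [304.0, 238.0], [0.505, -0.083])]
to [ 0.499 -0.041] rows: x -40.0 y 41.0 z 96.9 turn 3.9 15.7
```

```bash
python3 -m handwheel '[[0.6,-12,12,0,1],[0.6,-26,27,0,3],[0.6,-36,37,5,4],[0.6,-40,41,30,4],[0.6,-40,41,60,4],[0.6,-40,41,82,4],[0.6,-40,41,93,4],[0.6,-40,41,97,4],[0.6,-40,41,97,4],[0.6,-40,41,97,4]]'
python3 - <<'E'
from h import *
go((.5095,-.240),.0025,93)
E
```

```text
time: 16.95
ee_pos: [0.4999, -0.0418, 0.0031]
orientation: [179.9, 0.0, 92.9]
wrist_force: [0.4, -0.1, 0.7]
width: 0.198
gripper_force: 0.0
to [ 0.509 -0.24 ] rows: x -198.4 y -0.4 z 0.6 turn -0.1 16.95
```

```bash
python3 -m handwheel '[[0.6,-5,0,0,0],[0.6,-13,0,0,0],[0.6,-22,0,0,0],[0.6,-32,0,0,0],[0.6,-42,0,0,0],[0.6,-53,0,0,0],[0.6,-64,0,0,0],[0.6,-75,0,0,0],[0.6,-86,0,0,0],[0.6,-97,0,0,0],[0.6,-108,0,0,0],[0.6,-119,0,0,0]]' && python3 -m handwheel '[[0.6,-11,0,0,0],[0.6,-22,0,0,0],[0.6,-33,0,0,0],[0.6,-44,0,0,0],[0.6,-54,0,0,0],[0.6,-64,0,0,0],[0.6,-72,0,0,0],[0.6,-77,0,0,0],[0.6,-79,0,0,0],[0.6,-79,0,0,0]]' && python3 -m handwheel '[[0.6,6,0,0,0],[0.6,15,0,-20,0],[0.6,40,0,-55,0],[0.6,75,0,-85,0],[0.6,110,0,-97,0],[0.6,150,-5,-97,0],[0.6,195,-10,-97,0],[0.6,230,-15,-97,0],[0.6,250,-20,-97,0],[0.6,255,-20,-97,0]]'
python3 - <<'E'
from h import *
c=cam('top'); print(blob(c,(35,60,30),(80,255,110))[-1],blob(c,(3,130,50),(11,255,200))); save(cv2.resize(c['frame'][150:310,240:440],None,fx=4,fy=3.75,interpolation=cv2.INTER_CUBIC),'g.png')
E
```

```text
time: 18.45
ee_pos: [0.5051, -0.1611, 0.0023]
orientation: [180.0, 0.0, 92.9]
wrist_force: [-0.1, -0.5, 0.8]
width: 0.203
gripper_force: 0.1
time: 19.7
ee_pos: [0.5091, -0.2392, 0.0023]
orientation: [-180.0, -0.0, 92.9]
wrist_force: [0.0, 0.3, -0.1]
width: 0.202
gripper_force: 0.0
time: 20.95
ee_pos: [0.4755, 0.0159, 0.0992]
orientation: [-180.0, -0.0, 93.0]
wrist_force: [0.2, 0.1, -0.0]
width: 0.203
gripper_force: 0.0
(157, [404.0, 229.0], [0.516, -0.265]) [(15, [594.0, 35.0], [0.876, -0.641]), (167, [401.0, 200.0], [0.57, -0.261])]
```

View pics/g.png

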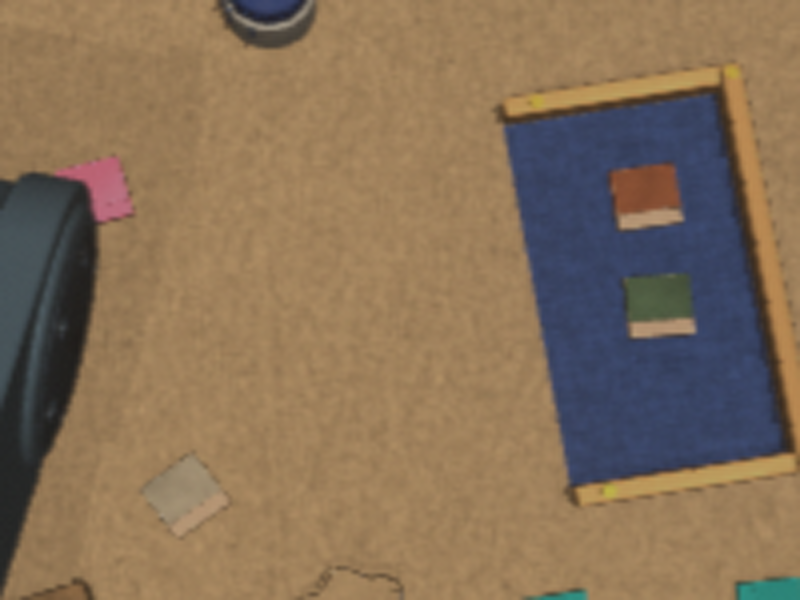

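Picture g shows green in the bay at crop (660,306), with rust unmoved. Pale at (186,494) looks smaller and more tilted than described, so I'll take a close, contrast-stretched crop, my last picture.

Run:
```python
from h import *
c=cam('top'); d=np.load('side0.npy',allow_pickle=True).item()
def z(f,r0,r1,c0,c1):
    a=f[r0:r1,c0:c1].astype(float); a=np.clip((a-60)*255/110,0,255).astype(np.uint8); return cv2.resize(a,(400,400),interpolation=cv2.INTER_CUBIC)
save(np.hstack([z(c['frame'],262,302,267,307),z(d['frame'],290,330,340,380)]),'p.png')
print(np.array(d['frame'][308:320:3,356:372:3]).tolist())
```

```text
[[[138, 127, 108], [142, 124, 102], [161, 142, 116], [146, 121, 93], [139, 117, 90], [142, 118, 91]], [[147, 134, 114], [143, 130, 109], [147, 132, 110], [179, 153, 125], [149, 126, 96], [143, 118, 91]], [[149, 139, 117], [124, 111, 91], [77, 65, 55], [75, 63, 49], [145, 122, 94], [142, 119, 90]], [[77, 65, 53], [119, 101, 76], [141, 119, 90], [145, 121, 92], [136, 115, 87], [136, 116, 88]]]
```

View pics/p.png

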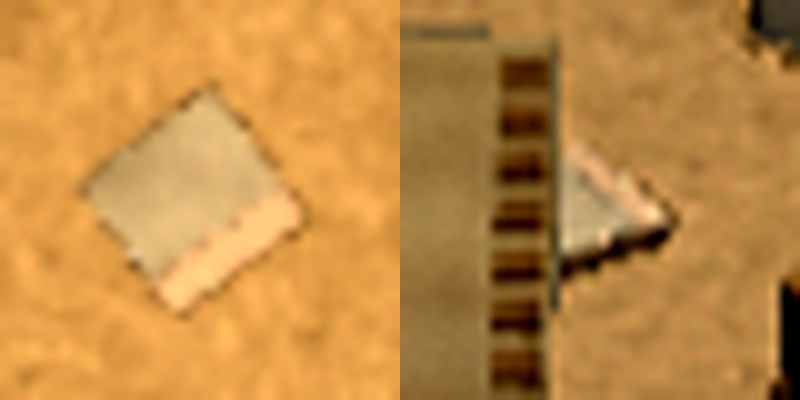

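Picture p shows pale's corners at top px (275,281), (288,271), (297.5,284) and (285,293.5). That puts its centre at (286.4,282.3), tilted about 39°. The stamp block is close to where a -y push would start. I'll first push pale +x by about 45 mm, which squares it and clears the stamp, and then sweep it in.

Run:
```python
from h import *
c=np.load('top0.npy',allow_pickle=True).item()
print(onplane(c,[(286.4,282.3),(285,293.5),(275.2,281)],.007).round(4).tolist())
r=c['range_z'].astype(float); M=np.array(c['cam_to_world'])
for p in[(286,282),(304,240),(217,147),(200,278),(296,300)]:
    u=cv2.undistortPoints(np.array([[p]],float),c['K'],c['D'])[0,0]; dd=np.median(r[p[1]-2:p[1]+3,p[0]-2:p[0]+3]); print(p,(M@np.array([u[0]*dd,-u[1]*dd,-dd,1]))[:3].round(4))
f=c['frame']; m=(f.sum(2)<1000)
go((.378,-.055),.1,180)
```

```text
[[0.4257, -0.049, 0.007], [0.4057, -0.046, 0.007], [0.4286, -0.0289, 0.007]]
(286, 282) [ 0.4263 -0.0481  0.0049]
(304, 240) [ 0.5014 -0.0825  0.0053]
(217, 147) [ 6.806e-01  7.540e-02 -1.000e-04]
(200, 278) [0.4355 0.0942 0.0641]
(296, 300) [ 0.3935 -0.0652  0.0006]
to [ 0.378 -0.055] rows: x -64.6 y -101.8 z -0.6 turn -87.1 21.05
```

```bash
python3 -m handwheel '[[0.6,-6,-10,0,-7],[0.6,-14,-22,0,-15],[0.6,-22,-34,0,-23],[0.6,-30,-46,0,-32],[0.6,-37,-58,0,-41],[0.6,-44,-70,0,-50],[0.6,-51,-82,0,-59],[0.6,-58,-92,0,-68],[0.6,-63,-99,0,-77],[0.6,-65,-102,0,-84],[0.6,-65,-102,0,-87],[0.6,-65,-102,0,-87]]' && python3 -m handwheel '[[0.6,0,0,30,0],[0.6,0,0,60,0],[0.6,0,0,82,0],[0.6,0,0,93,0],[0.6,0,0,97,0],[0.6,0,0,97,0],[0.6,0,0,97,0]]'
```

```text
time: 22.55
ee_pos: [0.3779, -0.0565, 0.0995]
orientation: [-180.0, 0.0, 179.8]
wrist_force: [-0.3, 0.2, 0.2]
width: 0.199
gripper_force: 0.0
time: 23.42
ee_pos: [0.3783, -0.056, 0.003]
orientation: [-180.0, 0.1, 179.9]
wrist_force: [0.3, 0.5, 0.8]
width: 0.2
gripper_force: 0.0
```

```bash
python3 -m handwheel '[[0.6,-4,0,0,0],[0.6,-10,0,0,0],[0.6,-17,0,0,0],[0.6,-25,0,0,0],[0.6,-33,0,0,0],[0.6,-41,0,0,0],[0.6,-48,0,0,0],[0.6,-53,0,0,0],[0.6,-56,0,0,0],[0.6,-56,0,0,0]]' && python3 -m handwheel '[[0.6,6,0,0,0],[0.6,10,0,-20,0],[0.6,10,0,-55,8],[0.6,10,5,-85,17],[0.6,5,15,-97,26],[0.6,0,27,-97,35],[0.6,-5,39,-97,44],[0.6,-10,51,-97,53],[0.6,-14,63,-97,62],[0.6,-16,72,-97,71],[0.6,-16,76,-97,79],[0.6,-16,76,-97,83]]'
python3 - <<'E'
from h import *
c=cam('top'); b=c['frame'][235:300,268:330].astype(int)
m=((b[...,0]-b[...,2])<48)&(b.sum(2)>260)
n,l,s,ce=cv2.connectedComponentsWithStats(cv2.morphologyEx(m.astype(np.uint8),cv2.MORPH_OPEN,np.ones((3,3))))
for i in range(1,n):
    if s[i,4]>30:
        r=cv2.minAreaRect(np.argwhere(l==i)[:,::-1].astype(np.float32)); q=ce[i]+[268,235]; print(s[i],q,r[1:],onplane(c,[q],.007)[0].round(4))
E
```

```text
time: 24.68
ee_pos: [0.4338, -0.0558, 0.0023]
orientation: [-180.0, 0.0, 179.9]
wrist_force: [0.2, -0.5, 0.8]
width: 0.201
gripper_force: 0.0
time: 26.18
ee_pos: [0.449, 0.0205, 0.099]
orientation: [-180.0, -0.0, 96.7]
wrist_force: [-1.3, 0.7, 0.8]
width: 0.2
gripper_force: 0.0
[ 15  19  16  13 180] [290.30555556 259.96666667] ((12.0, 15.0), 90.0) [ 0.4657 -0.0569  0.007 ]
```

Pale is now square, centred near (0.463,-0.057). I'll sweep it straight along -y.

Run:
```python
from h import *
go((.463,-.014),.0025,90)
```

```text
to [ 0.463 -0.014] rows: x -35.8 y 9.9 z 96.5 turn 6.6 26.225
```

```bash
python3 -m handwheel '[[0.6,-12,3,0,2],[0.6,-26,7,0,5],[0.6,-34,9,5,7],[0.6,-36,10,30,7],[0.6,-36,10,60,7],[0.6,-36,10,82,7],[0.6,-36,10,93,7],[0.6,-36,10,97,7],[0.6,-36,10,97,7],[0.6,-36,10,97,7]]'&& python3 -m handwheel '[[0.6,-5,0,0,0],[0.6,-13,0,0,0],[0.6,-22,0,0,0],[0.6,-32,0,0,0],[0.6,-42,0,0,0],[0.6,-53,0,0,0],[0.6,-64,0,0,0],[0.6,-75,0,0,0],[0.6,-86,0,0,0],[0.6,-97,0,0,0],[0.6,-108,0,0,0],[0.6,-119,0,0,0]]'
python3 - <<'E'
from h import *
go((.463,-.240),.0025,90)
E
```

```text
time: 27.48
ee_pos: [0.4648, -0.0145, 0.003]
orientation: [179.9, 0.0, 89.9]
wrist_force: [0.7, -0.1, -0.6]
width: 0.202
gripper_force: 0.0
time: 28.98
ee_pos: [0.4638, -0.1341, 0.0023]
orientation: [-180.0, 0.0, 89.9]
wrist_force: [0.1, 0.6, 0.8]
width: 0.199
gripper_force: 0.1
to [ 0.463 -0.24 ] rows: x -105.9 y -0.6 z -0.2 turn -0.1 28.975
```

```bash
python3 -m handwheel '[[0.6,-11,0,0,0],[0.6,-22,0,0,0],[0.6,-33,0,0,0],[0.6,-44,0,0,0],[0.6,-55,0,0,0],[0.6,-66,0,0,0],[0.6,-77,0,0,0],[0.6,-88,0,0,0],[0.6,-97,0,0,0],[0.6,-103,0,0,0],[0.6,-106,0,0,0],[0.6,-106,0,0,0]]' && python3 -m handwheel '[[0.6,6,0,0,0],[0.6,15,0,-20,0],[0.6,40,0,-55,0],[0.6,75,0,-85,0],[0.6,110,0,-97,0],[0.6,150,0,-97,0],[0.6,195,0,-97,0],[0.6,230,0,-97,0],[0.6,250,0,-97,0],[0.6,255,0,-97,0]]'
python3 - <<'E'
from h import *
c=cam('top'); a=np.load('top0.npy',allow_pickle=True).item()
# everything on the felt that is not blue, as quads
f=c['frame'].astype(int); H=cv2.cvtColor(c['frame'],cv2.COLOR_RGB2HSV)
nb=(~((H[...,0]>100)&(H[...,0]<135))).astype(np.uint8)
poly=np.zeros(nb.shape,np.uint8); cv2.fillConvexPoly(poly,np.array([(370,188),(417,180),(433,266),(386,275)]),1)
n,l,s,ce=cv2.connectedComponentsWithStats(nb&poly)
for i in range(1,n):
    if s[i,4]>20:
        box=cv2.boxPoints(cv2.minAreaRect(np.argwhere(l==i)[:,::-1].astype(np.float32))); w=onplane(c,box,.007)[:,:2]-[.5218,-.2621]
        t=np.radians(7.2); R=np.array([[np.cos(t),np.sin(t)],[-np.sin(t),np.cos(t)]])
        print(s[i,4],f[int(ce[i][1]),int(ce[i][0])],'bay mm',(1000*w@R.T).round(0).tolist())
g=np.abs(f-a['frame'].astype(int)).sum(2)
for k,(x,y) in {'jar':(307,147),'stamp':(253,315),'cutter':(329,315)}.items(): print(k,(g[y-18:y+18,x-18:x+18]>60).sum())
print(telemetry.state()['time'],telemetry.state()['ee_pos'])
E
```

```text
time: 30.48
ee_pos: [0.4636, -0.2394, 0.0023]
orientation: [-180.0, 0.0, 89.9]
wrist_force: [0.1, -0.6, 0.7]
width: 0.198
gripper_force: 0.0
time: 31.72
ee_pos: [0.4636, 0.0172, 0.0992]
orientation: [-180.0, -0.0, 90.0]
wrist_force: [-0.2, -0.1, 0.7]
width: 0.204
gripper_force: 0.0
288 [128  75  51] bay mm [[59.0, 11.0], [60.0, -21.0], [29.0, -21.0], [28.0, 11.0]]
279 [80 94 67] bay mm [[6.0, 12.0], [4.0, -19.0], [-26.0, -16.0], [-24.0, 15.0]]
287 [158 141 114] bay mm [[-45.0, 18.0], [-50.0, -13.0], [-79.0, -8.0], [-74.0, 22.0]]
jar 0
stamp 209
cutter 1
31.775 [0.46376918 0.01685519 0.09921196]
```

All three tiles are well inside. The arm is over the stamp block, so I'll clear it and check the bystanders.

```bash
python3 -m handwheel '[[0.6,0,0,-30,0],[0.6,0,0,-70,0],[0.6,20,0,-110,0],[0.6,60,0,-130,0],[0.6,105,0,-130,0],[0.6,150,0,-130,0],[0.6,195,0,-130,0],[0.6,225,0,-130,0],[0.6,240,0,-130,0],[0.6,240,0,-130,0],[0.6,240,0,-130,0]]'
python3 - <<'E'
from h import *
a=np.load('top0.npy',allow_pickle=True).item()['frame']; c=cam('top')['frame']
G=lambda f:cv2.cvtColor(f,cv2.COLOR_RGB2GRAY).astype(np.float32)
for k,(x,y) in {'jar':(307,147),'stamp':(253,315),'cutter':(329,315),'pink':(263,201),'yel':(237,233)}.items():
    A=G(a)[y-18:y+18,x-18:x+18];C=G(c)[y-18:y+18,x-18:x+18]
    print(k,(np.abs(A-C)>20).sum(),cv2.phaseCorrelate(A,C))
E
```

```text
time: 33.15
ee_pos: [0.4648, 0.2545, 0.2292]
orientation: [-180.0, 0.0, 89.8]
wrist_force: [0.7, -1.0, -0.2]
width: 0.202
gripper_force: 0.0
jar 0 ((0.01648215688288701, 0.023163989625782477), 0.9913658865807969)
stamp 0 ((0.03194680414466333, -0.0017224257169239365), 0.996232674445635)
cutter 0 ((-0.012489163333647468, -0.04014292769866756), 0.9824647610938108)
pink 0 ((-0.01385869747889501, -0.027458007470876566), 1.0135355047237726)
yel 0 ((0.0657394262669797, 0.03584808640178849), 0.9809669565271448)
```

```bash
python3 -c "from plant import job; print(job.close_job())"
```

```text
the job is handed in; nothing more can be done
None
```

All three test tiles were slid into the bay and lie past its open edge, the jar, stamp block and cutter have not moved, and the job was handed in at about 33 s.

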